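# Put the loose wooden furniture back in its drawer by length

### The job

The forme is made up, so clear the bench: put the four loose bars of wooden furniture back in the furniture drawer, each lying flat in the bay of its own length. Leave the loose bar of iron furniture where it lies, and leave the wood that stands in the chase with the type.

Things in the scene. Friction and masses are not known exactly. Their poses are not given: they have to be found in the camera images.
- wood_200: loose bar of wooden letterpress furniture, oak-coloured, 200 mm long, 30 mm wide, 16 mm thick, lying flat on the table; origin at the centre of its underside, y along its length, x across its width, z up
- wood_150: loose bar of wooden letterpress furniture, dark brown, 150 mm long, 20 mm wide, 16 mm thick, lying flat on the table; origin at the centre of its underside, y along its length, x across its width, z up
- wood_120: loose bar of wooden letterpress furniture, oak-coloured, 120 mm long, 25 mm wide, 16 mm thick, lying flat on the table; origin at the centre of its underside, y along its length, x across its width, z up
- wood_100: loose bar of wooden letterpress furniture, oak-coloured, 100 mm long, 30 mm wide, 16 mm thick, lying flat on the table; origin at the centre of its underside, y along its length, x across its width, z up
- bay_200 (a point): bay for 200 mm bars: a shallow wooden tray lined grey, clear inside 216 x 44 mm; side walls 6 mm, end walls 8 mm above its floor, so a bar in it stands proud and is held above the walls. Point: middle of its floor, 8 mm above the table; x along the bay, y across, z up. The four bays lie side by side in the drawer in any order, 57 mm between centre lines
- bay_150 (a point): bay for 150 mm bars: a shallow wooden tray lined grey, clear inside 166 x 44 mm; side walls 6 mm, end walls 8 mm above its floor, so a bar in it stands proud and is held above the walls. Point: middle of its floor, 8 mm above the table; x along the bay, y across, z up. Second longest of the four bays
- bay_120 (a point): bay for 120 mm bars: a shallow wooden tray lined grey, clear inside 136 x 44 mm; side walls 6 mm, end walls 8 mm above its floor, so a bar in it stands proud and is held above the walls. Point: middle of its floor, 8 mm above the table; x along the bay, y across, z up. Third longest of the four bays
- bay_100 (a point): bay for 100 mm bars: a shallow wooden tray lined grey, clear inside 116 x 44 mm; side walls 6 mm, end walls 8 mm above its floor, so a bar in it stands proud and is held above the walls. Point: middle of its floor, 8 mm above the table; x along the bay, y across, z up. Shortest bay. The drawer is fixed, 246 x 250 mm: sides 14, front (brass pull) 26, back 22 mm high
- iron_piece: dark cast-iron furniture with windows in it, 245 mm long, 32 mm wide, 15 mm thick, lying on the table; not wood, stays where it is; origin at the centre of its underside, y along its length
- forme_wood: oak-coloured wooden furniture, 120 x 25 x 16 mm, that stands in the forme: inside the iron chase (frame 250 x 300 mm, 20 mm high) against the left side of the type; it belongs to the job and stays; origin at the centre of its underside, y along its length. The other wood, iron and quoins in the chase are fixed

How it is judged:
By the outcome, as a careful person would: the job done as asked, in the order asked, and still so for the second after the job is handed in, with the robot touching nothing.
It also fails if it takes over 102 s, if anything falls off the work surface, if the arm or the gripper's body presses on something with over 40 N, if the wrist force passes 120 N, or if a joint passes its speed limit or range.

### The arm

A 6-joint arm with a two-finger parallel gripper is mounted at the origin on a cart in front of the work surface, level with it; the furniture and walls round the work are solid. World frame = base frame: x ahead of the robot, y to its left, z up, the work surface at z = 0. Lengths are in m, angles in rad, forces in N, time in s.
With the tool pointing down it reaches from about 0.25 to 0.775 m from the base axis. Payload 4 kg.
Tool frame: the origin (TCP) lies midway between the tips of the shut fingers; the grasp point (between the pads) lies 19 mm behind it; z points along the fingers, y is the line along which they close (so a half turn about z gives the same grasp; the last joint's range is limited). The gripper opens to 94 mm and grips with 3 to 60 N. Pads are 16 mm wide; open, the fingers measure 119 mm over their backs; the gripper's body (75 mm by 177 mm) begins 78 mm behind the grasp point.
Start: joints at [-1.384, 0.087, 1.371, -0, 1.684, -0.103], TCP at [0.157, -0.527, 0.183] pointing down, gripper open.
Joint ranges: [-3.1, 3.1], [-0.76, 2.03], [0.27, 2.55], [-1.08, 4.22], [0.17, 2.65], [-2.57, 2.57]. Speed limits (rad/s): [2.79, 2.79, 3.14, 3.14, 3.14, 3.14].

### API

Orientations are given as a 3x3 rotation matrix whose columns are the frame's x, y, z axes.
In Python, from cell import telemetry, cams, ticket gives the robot as it stands.
- The arm moves only by the tool carry_out, never from a script. Its argument "targets" is a list of rows, each a list of 5 numbers: the shift along the tool's x, y, z in cm, then the turn about the tool's z in rad, then the opening, from -1 (shut) to 1 (fully open). In form: [[x, y, z, yaw, grip], ...]. A call has 1 to 10 rows; each row is the pose to reach, as a shift and turn from the pose commanded when the call began, along the tool's axes at that moment; what a row does not reach only later rows make up. A row lasts 1/10 s, in which the tool goes at most 50 mm and 8.59 degrees, less where a joint would pass 70% of its speed; a pose out of reach is approached as far as the arm can. A call with a gripper value outside its range is refused whole. The fingers move at their own pace and stop on an object; "newtons" is the grip in N (left out, the last holds). Time passes only in rows, so rows that repeat a pose let the fingers close. It gives the time, the measured TCP pose, the force, the opening and the grip force at its end, in the units of the state.
- telemetry.read_state(): the state, without advancing time (a new reading comes with each control period).
- cams.read_camera(name): name is "side" or "top"; returns (picture, depth): 420x560x3 uint8, red, green, blue; 420x560 float32, m along the optical axis (not along the pixel's ray), 0 where there is no reading.
- cams.camera_model(name): a dict with "mtx" (3x3 intrinsics, pixels), "xyz" and "orientation" of the camera in the world. Camera axes: x right, y down, z forward; pixel columns grow to the right and rows downward; lengths in m; the calibration is good to about 2 mm. A picture is of the moment at which its call begins. camera_model takes no time and is no camera call.
- ticket.close_job(): hands the job in; it is judged then, once.
The state is a dict: "t": time; "q": joint angles; "joint_vel": joint speeds; "joint_efforts": joint torques, N m; "position": TCP position; "ee_rot": TCP orientation; "ft_force": force on the tool from outside, world axes, zero at the start; "torque": the same for the moment, N m; "opening": finger opening in m; "finger_force": force on a finger pad.
Only numpy, scipy, OpenCV 4.12 (cv2) and the standard library are available. Lean on these libraries where they do the work, as an engineer would, in place of code of your own. Each camera call takes 0.05 s, during which the arm holds its last target. There are 200 camera calls.

## Working session

There is one attempt and no reset: what is moved stays moved. The work goes in short steps, Python scripts to look and compute and a tool call to move; the robot and the scene stay as the last step left them, time stands still between calls to the robot, and variables do not carry over. Pictures are saved under pics/ and viewed, at most 14 in all, crops included, and the job is handed in when it is done.

Besides the shell and the picture viewer there is one more tool, called after "Call:" as name([rows], argument=value, ...), one row to a line, values as JSON. carry_out: Moves the arm, as the interface text tells. Its arguments: {"type":"object","properties":{"targets":{"type":"array","items":{"type":"array","items":{"type":"number"}}},"newtons":{"type":"number"}},"required":["targets"]}

```bash
mkdir -p pics
python3 - <<'E'
from cell import telemetry, cams
import cv2,numpy as np
for n in("top","side"):
    p,d=cams.read_camera(n); cv2.imwrite(f"pics/{n}0.png",p[:,:,::-1]); np.savez(f"{n}0.npz",p=p,d=d)
    m=cams.camera_model(n); print(n,m)
s=telemetry.read_state(); print(s)
E
```

```text
top {'mtx': array([[471.11139571,   0.        , 284.61261518],
       [  0.        , 471.11139571, 207.62593416],
       [  0.        ,   0.        ,   1.        ]]), 'xyz': array([ 0.35891948, -0.03698988,  1.37357483]), 'orientation': array([[ 0.00248951, -0.99804594,  0.0624348 ],
       [-0.99979397, -0.00122641,  0.02026089],
       [-0.02014473, -0.06247238, -0.99784337]])}
side {'mtx': array([[387.44620718,   0.        , 286.91912935],
       [  0.        , 387.44620718, 200.17610945],
       [  0.        ,   0.        ,   1.        ]]), 'xyz': array([0.29024805, 0.74735662, 0.40529512]), 'orientation': array([[-0.97836726, -0.07090193,  0.19434615],
       [-0.20639529,  0.39851275, -0.89363783],
       [-0.01408877, -0.91441812, -0.40452565]])}
{'t': 0.1, 'q': array([-1.38407720e+00,  8.78874494e-02,  1.37209863e+00, -9.54549979e-06,
        1.68361810e+00, -1.03083316e-01]), 'joint_vel': array([ 0.00077852, -0.00257565, -0.0014429 , -0.00165044, -0.0003504 ,
        0.00082442]), 'joint_efforts': array([ 1.37934705e-03, -3.41251552e+01, -3.03302515e+01,  7.19945971e-02,
        3.04779969e-02, -1.05986389e-04]), 'position': array([ 0.15706866, -0.52652549,  0.18232009]), 'ee_rot': array([[ 9.58300690e-01,  2.85761510e-01, -3.82731079e-04],
       [ 2.85761698e-01, -9.58298676e-01,  1.97479877e-03],
       [ 1.97550792e-04, -2.00182091e-03, -9.99997977e-01]]), 'ft_force': array([-0.01361192,  0.22876706, -0.66633871]), 'torque': array([ 0.00856196,  0.01164295, -0.0600182 ]), 'finger_force': 0.0, 'opening': 0.09384292003189044}
```

View pics/top0.png

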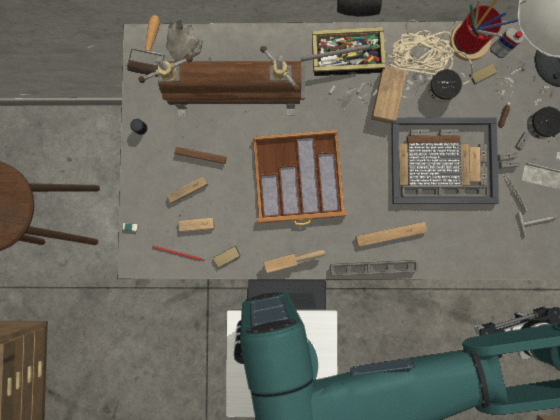

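View pics/side0.png

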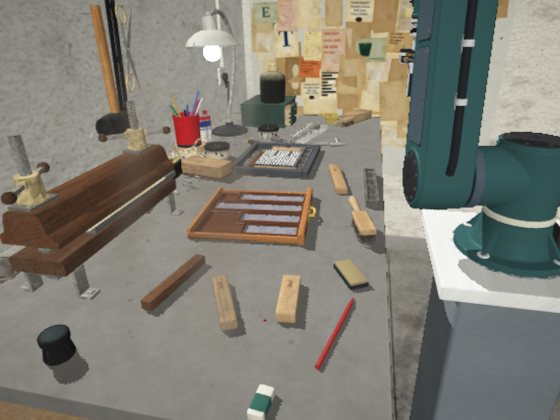

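The top view shows the dark 150 bar near (200,156), the oak 120 near (187,190), the oak 100 near (196,225) and the oak 200 near (391,234). The grey bays, left to right at columns 270, 289, 308 and 328, are 100, 120, 200 and 150. The brush at (295,260) and the iron at (373,268) stay. The side view agrees.

```bash
cat > h.py <<'E'
import cv2,numpy as np
from cell import cams,telemetry
def cast(n,uv,z):
    m=cams.camera_model(n); uv=np.atleast_2d(np.asarray(uv,float))
    r=np.c_[uv,np.ones(len(uv))]@np.linalg.inv(m["mtx"]).T@m["orientation"].T
    return m["xyz"]+r*((z-m["xyz"][2])/r[:,2])[:,None]
def rect(mask,roi,z,n="top"):
    x0,y0,x1,y1=roi; mm=np.zeros_like(mask); mm[y0:y1,x0:x1]=mask[y0:y1,x0:x1]
    cs,_=cv2.findContours(mm,cv2.RETR_EXTERNAL,cv2.CHAIN_APPROX_NONE); c=max(cs,key=cv2.contourArea)
    one=np.zeros_like(mm); cv2.drawContours(one,[c],-1,255,-1)
    v,u=np.nonzero(one); P=cast(n,np.c_[u,v],z)[:,:2]
    (cx,cy),(w,h),a=cv2.minAreaRect((P*1000).astype(np.float32))
    mu=P.mean(0); e,V=np.linalg.eigh(np.cov((P-mu).T)); d=V[:,1]*np.sign(V[0,1])
    return mu.round(4),round(np.degrees(np.arctan2(d[1],d[0])),1),(np.sqrt(12*e[::-1])*1000).round(0),np.round([cx,cy,max(w,h),min(w,h)]),one
E
python3 - <<'E'
from h import *
D=np.load("top0.npz");p=D["p"];d=D["d"]
hsv=cv2.cvtColor(p,cv2.COLOR_RGB2HSV)
for u,v in[(200,156),(187,190),(196,225),(391,234),(270,195),(289,190),(308,175),(328,185)]:print((u,v),hsv[v,u],d[v,u])
wood=((hsv[...,1]>70)&(hsv[...,0]<25)).astype(np.uint8)*255
grey=((hsv[...,1]<60)).astype(np.uint8)*255
o=p.copy()
R={"150":(165,140,235,170),"120":(160,172,212,206),"100":(172,212,220,238),"200":(350,218,432,250)}
for k,r in R.items():
    x=rect(wood,r,.016);print(k,x[:4]);o[x[4]>0]=(255,0,0)
B={"b100":(261,170,280,216),"b120":(280,160,299,216),"b200":(297,135,318,216),"b150":(317,148,339,214)}
for k,r in B.items():
    x=rect(grey,r,.008);print(k,x[:4]);o[x[4]>0]=(0,0,255)
cv2.imwrite("pics/m0.png",cv2.resize(o[125:280,150:440],None,fx=2.7,fy=2.7,interpolation=0))
E
```

```text
(200, 156) [ 13 119 103] 1.3710127
(187, 190) [ 17  95 156] 1.3685315
(196, 225) [ 16  93 173] 1.370568
(391, 234) [ 17 106 173] 1.3424474
(270, 195) [156   9 148] 1.3680137
(289, 190) [158   7 143] 1.3742555
(308, 175) [160  10 146] 1.3692218
(328, 185) [144   9 138] 1.3688724
150 (array([0.5981, 0.2372]), np.float64(78.8), array([150.,  21.]), array([598., 238., 150.,  21.]))
120 (array([0.4959, 0.2752]), np.float64(-62.4), array([121.,  27.]), array([496., 276., 121.,  26.]))
100 (array([0.3956, 0.2465]), np.float64(-84.5), array([101.,  30.]), array([396., 247., 101.,  30.]))
200 (array([ 0.3689, -0.3153]), np.float64(-78.0), array([201.,  31.]), array([ 369., -315.,  202.,   31.]))
b100 (array([0.4817, 0.0333]), np.float64(4.0), array([116.,  44.]), array([482.,  33., 116.,  44.]))
b120 (array([ 0.496, -0.023]), np.float64(4.5), array([136.,  44.]), array([496., -23., 136.,  44.]))
b200 (array([ 0.541 , -0.0766]), np.float64(4.5), array([216.,  44.]), array([541., -77., 217.,  44.]))
b150 (array([ 0.5203, -0.1357]), np.float64(4.6), array([166.,  44.]), array([ 521., -136.,  166.,   44.]))
```

View pics/m0.png

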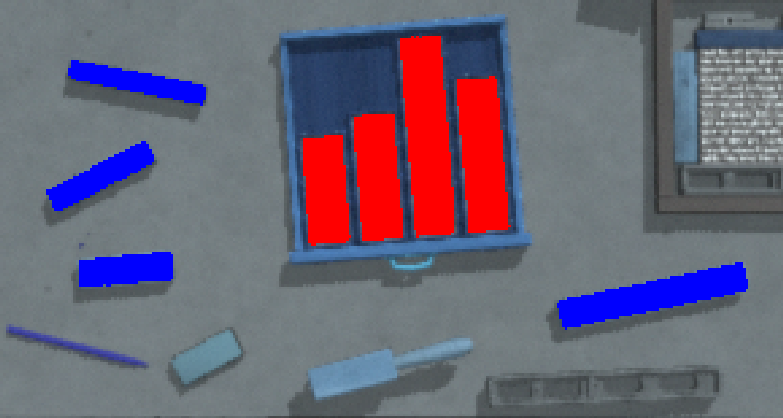

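```bash
cat > plan.py <<'E'
import numpy as np,sys
from cell import telemetry
BAR={"150":(.598,.237,78.8),"120":(.496,.2755,117.6),"100":(.3956,.2467,95.5),"200":(.369,-.315,102)}
BAY={"100":(.4817,.0333,4.5),"120":(.496,-.023,4.5),"200":(.541,-.0766,4.5),"150":(.5205,-.1357,4.5)}
def go(*wps):
    s=telemetry.read_state();R=s["ee_rot"];h=np.degrees(np.arctan2(R[1,0],R[0,0]))
    print("t",s["t"],"pos",s["position"].round(4),"h",h.round(1),"q",s["q"].round(2),"open",round(s["opening"],4),"F",s["ft_force"].round(1))
    for w in wps:
        print(w,(R.T@(np.array(w[:3])-s["position"])*100).round(2),"yaw",round(-np.radians(w[3]-h),3))
def at(d,k,z): x,y,h=d[k]; return (x,y,z,h)
E
python3 -c "
from plan import *
go(at(BAR,'200',.1),at(BAR,'200',.008))"
```

```text
t 0.1 pos [ 0.1571 -0.5265  0.1823] h 16.6 q [-1.38  0.09  1.37 -0.    1.68 -0.1 ] open 0.0938 F [-0.   0.2 -0.7]
(0.369, -0.315, 0.1, 102) [ 26.35 -14.2    8.27] yaw -1.49
(0.369, -0.315, 0.008, 102) [ 26.35 -14.18  17.47] yaw -1.49
```

Call:
carry_out([
  [26.35,-14.2,8.3,-1.49,0.2],
  [26.35,-14.2,8.3,-1.49,0.2],
  [26.35,-14.2,8.3,-1.49,0.2],
  [26.35,-14.2,8.3,-1.49,0.2],
  [26.35,-14.2,8.3,-1.49,0.2],
  [26.35,-14.2,8.3,-1.49,0.2],
  [26.35,-14.2,8.3,-1.49,0.2],
  [26.35,-14.2,8.3,-1.49,0.2],
  [26.35,-14.2,8.3,-1.49,0.2],
  [26.35,-14.2,8.3,-1.49,0.2],
], newtons=30)

```text
t: 1.1
position: [0.369, -0.315, 0.0997]
ee_rot: [[-0.214, 0.977, -0.001], [0.977, 0.214, 0.001], [0.001, -0.001, -1.0]]
ft_force: [-0.4, -0.3, -0.7]
opening: 0.0564
finger_force: 0.0
```

```bash
python3 -c "
from plan import *
go(at(BAR,'200',.1),at(BAR,'200',.008))"
```

```text
t 1.1 pos [ 0.369  -0.315   0.0997] h 102.4 q [-0.82 -0.02  1.65 -0.    1.52 -1.04] open 0.0564 F [-0.4 -0.3 -0.7]
(0.369, -0.315, 0.1, 102) [ 0.   -0.   -0.03] yaw 0.006
(0.369, -0.315, 0.008, 102) [-0.01  0.01  9.17] yaw 0.006
```

Call:
carry_out([
  [0,0,5,0,0.2],
  [0,0,8,0,0.2],
  [0,0,9.15,0,0.2],
  [0,0,9.15,0,0.2],
  [0,0,9.15,0,-0.6],
  [0,0,9.15,0,-0.6],
  [0,0,9.15,0,-0.6],
  [0,0,9.15,0,-0.6],
  [0,0,9.15,0,-0.6],
])

```text
t: 2.0
position: [0.3694, -0.3161, 0.0096]
ee_rot: [[-0.208, 0.978, 0.001], [0.978, 0.208, -0.001], [-0.001, 0.001, -1.0]]
ft_force: [0.0, -1.2, -1.2]
opening: 0.0204
finger_force: 0.0
```

Call:
carry_out([
  [0,0,-2,0,-0.6],
  [0,0,-4,0,-0.6],
  [0,0,-7,0,-0.6],
  [0,0,-9,0,-0.6],
  [0,0,-9,0,-0.6],
])

```text
t: 2.5
position: [0.3709, -0.3176, 0.1026]
ee_rot: [[-0.207, 0.978, 0.005], [0.978, 0.207, -0.006], [-0.007, 0.004, -1.0]]
ft_force: [0.7, 0.5, -0.3]
opening: 0.0189
finger_force: 0.0
```

Run:
```python
from plan import *
go(at(BAY,'200',.09),at(BAY,'200',.017))
from h import *
p,d=cams.read_camera("side");cv2.imwrite("pics/s1.png",p[100:340,200:480,::-1].repeat(2,0).repeat(2,1))
```

```text
t 2.5 pos [ 0.3709 -0.3176  0.1026] h 102.0 q [-0.82 -0.03  1.65 -0.    1.51 -1.03] open 0.0189 F [ 0.7  0.5 -0.3]
(0.541, -0.0766, 0.09, 4.5) [20.05 21.64  1.22] yaw 1.701
(0.541, -0.0766, 0.017, 4.5) [20.1  21.61  8.52] yaw 1.701
```

View pics/s1.png

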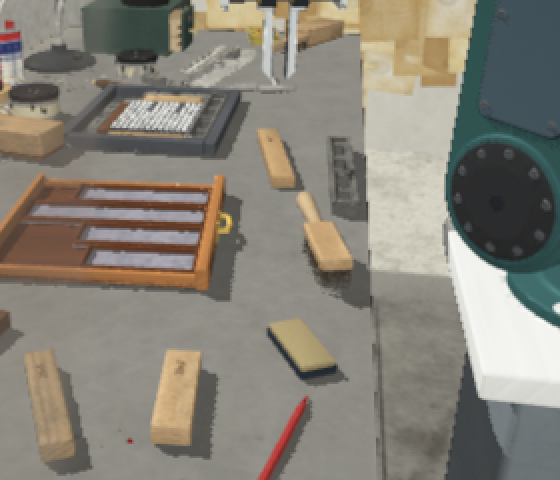

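The fingers shut to 19 mm, so the 200 bar was not gripped. It still lies at about crop (277,158), under and beside the fingers at (280,60). I'll cross-check the bar and the fingers in both views.

Run:
```python
from h import *
m=cams.camera_model("side")
def proj(P,n):
    m=cams.camera_model(n);c=(np.array(P)-m["xyz"])@m["orientation"];c=c@m["mtx"].T;return (c[:2]/c[2]).round(1),c[2].round(3)
print("tcp side",proj([.3709,-.3176,.1026],"side"),"top",proj([.3709,-.3176,.1026],"top"))
print("bar side expected",proj([.369,-.315,.016],"side"))
for n,roi in(("side",(315,155,355,200)),("top",(345,215,435,255))):
    p,d=cams.read_camera(n);hsv=cv2.cvtColor(p,cv2.COLOR_RGB2HSV)
    w=((hsv[...,1]>70)&(hsv[...,0]<25)&(hsv[...,2]>(120 if n=="side" else 0))).astype(np.uint8)*255
    x=rect(w,roi,.016,n);print(n,x[:4]);
    v,u=np.nonzero(x[4]);mm=cams.camera_model(n);dd=d[v,u]
    P=(np.c_[u,v,np.ones(len(u))]@np.linalg.inv(mm["mtx"]).T)*dd[:,None]@mm["orientation"].T+mm["xyz"]
    print("depth pts med",np.median(P[dd>0],0).round(4),"std z",P[dd>0][:,2].std().round(4))
    if n=="top":cv2.imwrite("pics/t1.png",p[180:320,320:480,::-1].repeat(4,0).repeat(4,1))
```

```text
tcp side (array([338.5, 145.7]), np.float64(1.09)) top (array([398.8, 232.9]), np.float64(1.263))
bar side expected (array([337.9, 175. ]), np.float64(1.122))
side (array([ 0.3674, -0.2825]), np.float64(-78.5), array([226.,  34.]), array([ 369., -292.,  225.,   35.]))
depth pts med [ 0.3676 -0.2822  0.015 ] std z 0.005
top (array([ 0.3598, -0.2675]), np.float64(-75.5), array([107.,  30.]), array([ 360., -273.,  115.,   30.]))
depth pts med [ 0.3598 -0.2663  0.0178] std z 0.0246
```

View pics/t1.png

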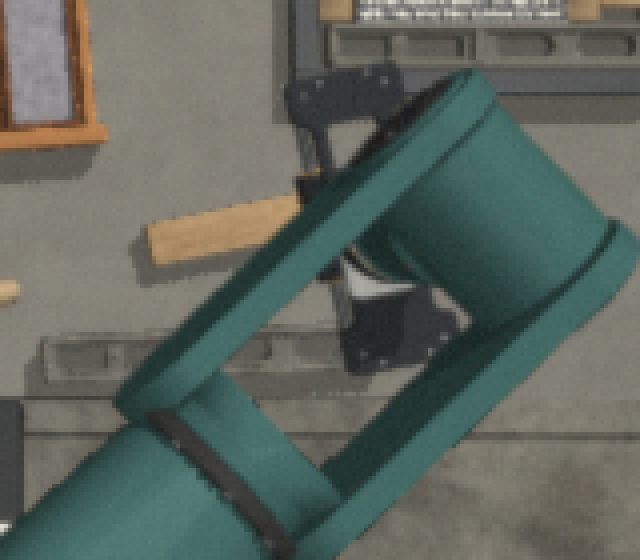

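The gripper is where it was meant to be (tcp side pixel (338,146)), and the bar lies unmoved beneath it. The TCP is defined for shut fingers, so open tips probably sit higher. I'll open to about 40 mm straddling the bar and feel for the table.

Call:
carry_out([
  [0,0,0,0,0.0],
  [0,0,0,0,0.0],
  [0,0,0,0,0.0],
  [0,0,3,0,-0.1],
  [0,0,6,0,-0.1],
  [0,0,7,0,-0.1],
  [0,0,7,0,-0.1],
])

```text
t: 3.35
position: [0.3679, -0.3144, 0.0269]
ee_rot: [[-0.207, 0.978, -0.003], [0.978, 0.207, 0.003], [0.004, -0.002, -1.0]]
ft_force: [-0.1, 0.8, 0.2]
opening: 0.042
finger_force: 0.0
```

Run:
```python
from plan import *
go(at(BAR,'200',.008),at(BAR,'200',.002))
```

```text
t 3.35 pos [ 0.3679 -0.3144  0.0269] h 102.0 q [-0.82  0.03  1.75 -0.    1.37 -1.03] open 0.042 F [-0.1  0.8  0.2]
(0.369, -0.315, 0.008, 102) [-0.09  0.1   1.89] yaw -0.0
(0.369, -0.315, 0.002, 102) [-0.09  0.1   2.49] yaw -0.0
```

Call:
carry_out([
  [0,0.1,1,0,-0.1],
  [0,0.1,1.8,0,-0.1],
  [0,0.1,2.2,0,-0.1],
  [0,0.1,2.5,0,-0.1],
  [0,0.1,2.5,0,-0.1],
  [0,0.1,2.5,0,-0.1],
])

```text
t: 3.95
position: [0.3702, -0.3157, 0.0041]
ee_rot: [[-0.207, 0.978, 0.0], [0.978, 0.207, -0.0], [-0.0, 0.0, -1.0]]
ft_force: [-0.6, 0.5, -0.1]
opening: 0.0424
finger_force: 0.0
```

Call:
carry_out([
  [0,0,0.2,0,-0.1],
  [0,0,0.4,0,-0.1],
  [0,0,0.4,0,-0.1],
])

```text
t: 4.25
position: [0.3699, -0.3153, -0.0004]
ee_rot: [[-0.207, 0.978, -0.0], [0.978, 0.207, 0.0], [0.0, -0.0, -1.0]]
ft_force: [-0.0, -0.4, 0.5]
opening: 0.0422
finger_force: 0.0
```

Call:
carry_out([
  [0,0,0.2,0,-0.1],
  [0,0,0.3,0,-0.1],
  [0,0,0.3,0,-0.1],
])

```text
t: 4.55
position: [0.3699, -0.3154, -0.0034]
ee_rot: [[-0.207, 0.978, -0.0], [0.978, 0.207, 0.0], [0.0, -0.0, -1.0]]
ft_force: [-0.1, -1.2, 0.4]
opening: 0.0426
finger_force: 0.0
```

Call:
carry_out([
  [0,0,0.15,0,-0.1],
  [0,0,0.3,0,-0.1],
  [0,0,0.3,0,-0.1],
])

```text
t: 4.85
position: [0.3699, -0.3153, -0.0064]
ee_rot: [[-0.207, 0.978, -0.0], [0.978, 0.207, 0.0], [0.0, -0.0, -1.0]]
ft_force: [0.2, -0.3, 0.2]
opening: 0.042
finger_force: 0.0
```

Call:
carry_out([
  [0,0,0.1,0,-0.1],
  [0,0,0.2,0,-0.1],
  [0,0,0.2,0,-0.1],
])

```text
t: 5.15
position: [0.37, -0.3154, -0.0083]
ee_rot: [[-0.207, 0.978, -0.0], [0.978, 0.207, 0.0], [0.0, -0.0, -1.0]]
ft_force: [0.5, -0.2, 0.7]
opening: 0.0424
finger_force: 0.0
```

Call:
carry_out([
  [0,0,0,0,-0.3],
  [0,0,0,0,-0.5],
  [0,0,0,0,-0.6],
  [0,0,0,0,-0.6],
], newtons=20)

```text
t: 5.55
position: [0.3702, -0.3155, -0.008]
ee_rot: [[-0.208, 0.978, 0.0], [0.978, 0.208, -0.0], [-0.0, 0.0, -1.0]]
ft_force: [0.3, -0.2, -0.7]
opening: 0.0294
finger_force: 20.0
```

Call:
carry_out([
  [0,0,-2,0,-0.6],
  [0,0,-5,0,-0.6],
  [0,0,-9,0,-0.6],
  [0,0,-10,0,-0.6],
  [0,0,-10,0,-0.6],
], newtons=35)

```text
t: 6.05
position: [0.3711, -0.3166, 0.0937]
ee_rot: [[-0.207, 0.978, 0.003], [0.978, 0.207, -0.003], [-0.004, 0.002, -1.0]]
ft_force: [0.0, 1.0, -1.3]
opening: 0.029
finger_force: 35.0
```

Run:
```python
from plan import *
from h import *
go(at(BAY,'200',.1),at(BAY,'200',.03))
p,d=cams.read_camera("side");cv2.imwrite("pics/s2.png",cv2.resize(p[110:190,290:390,::-1],None,fx=7,fy=7,interpolation=cv2.INTER_CUBIC))
```

```text
t 6.05 pos [ 0.3711 -0.3166  0.0937] h 102.0 q [-0.82 -0.02  1.66 -0.    1.5  -1.03] open 0.029 F [ 0.   1.  -1.3]
(0.541, -0.0766, 0.1, 4.5) [19.95 21.6  -0.66] yaw 1.701
(0.541, -0.0766, 0.03, 4.5) [19.98 21.59  6.34] yaw 1.701
```

View pics/s2.png

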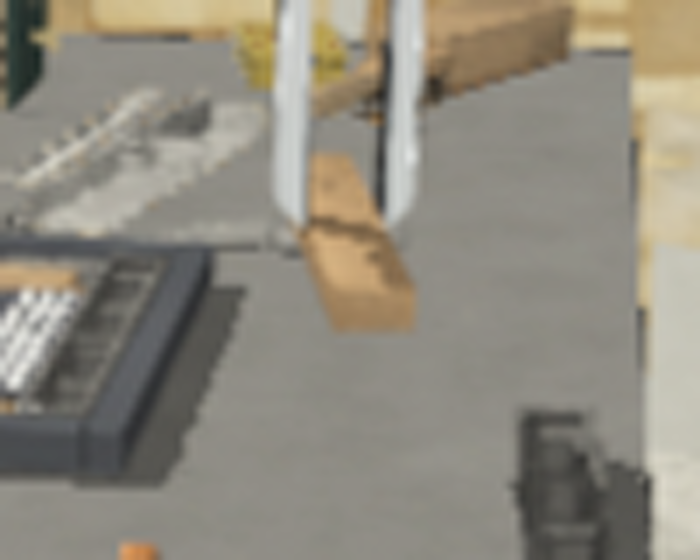

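The 200 bar is held. The finger tips, at about crop row 228, overlap only the upper part of the bar, which is the shallow grip I want. Next I carry it over bay_200.

Call:
carry_out([
  [20,21.6,-0.5,1.701,-0.6],
  [20,21.6,-0.5,1.701,-0.6],
  [20,21.6,-0.5,1.701,-0.6],
  [20,21.6,-0.5,1.701,-0.6],
  [20,21.6,-0.5,1.701,-0.6],
  [20,21.6,-0.5,1.701,-0.6],
  [20,21.6,-0.5,1.701,-0.6],
  [20,21.6,-0.5,1.701,-0.6],
  [20,21.6,-0.5,1.701,-0.6],
  [20,21.6,-0.5,1.701,-0.6],
])

```text
t: 7.1
position: [0.5381, -0.0741, 0.0932]
ee_rot: [[0.928, 0.373, -0.006], [0.373, -0.928, 0.001], [-0.005, -0.003, -1.0]]
ft_force: [0.2, 0.1, -0.6]
opening: 0.0288
finger_force: 35.0
```

Run:
```python
from plan import *
go(at(BAY,'200',.04),at(BAY,'200',.0))
```

```text
t 7.1 pos [ 0.5381 -0.0741  0.0932] h 21.9 q [-0.24  0.11  1.52 -0.    1.51  0.95] open 0.0288 F [ 0.2  0.1 -0.6]
(0.541, -0.0766, 0.04, 4.5) [0.2  0.36 5.32] yaw 0.303
(0.541, -0.0766, 0.0, 4.5) [0.22 0.37 9.32] yaw 0.303
```

Call:
carry_out([
  [0,0,0,0.303,-0.6],
  [0,0,0,0.303,-0.6],
  [0,0,0,0.303,-0.6],
  [0,0,0,0.303,-0.6],
  [0,0,3,0.303,-0.6],
  [0,0,5.3,0.303,-0.6],
  [0,0,5.3,0.303,-0.6],
  [0,0,5.3,0.303,-0.6],
])

```text
t: 7.9
position: [0.5393, -0.075, 0.0433]
ee_rot: [[0.996, 0.085, -0.002], [0.085, -0.996, 0.0], [-0.002, -0.001, -1.0]]
ft_force: [0.2, -0.1, -0.2]
opening: 0.0285
finger_force: 35.0
```

Run:
```python
from plan import *
from h import *
go(at(BAY,'200',.01),at(BAY,'200',.0))
p,d=cams.read_camera("side");cv2.imwrite("pics/s3.png",cv2.resize(p[150:250,180:330,::-1],None,fx=5,fy=5,interpolation=cv2.INTER_CUBIC))
```

```text
t 7.9 pos [ 0.5393 -0.075   0.0433] h 4.9 q [-0.24  0.15  1.59 -0.    1.41  1.24] open 0.0285 F [ 0.2 -0.1 -0.2]
(0.541, -0.0766, 0.01, 4.5) [0.16 0.18 3.33] yaw 0.007
(0.541, -0.0766, 0.0, 4.5) [0.16 0.18 4.33] yaw 0.007
```

View pics/s3.png

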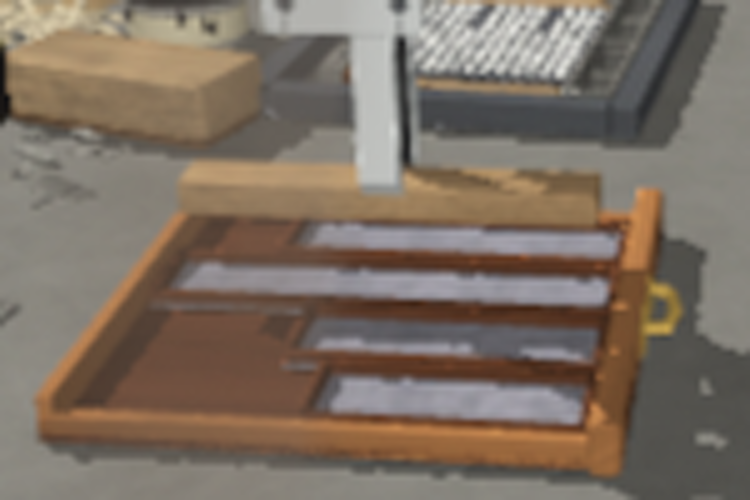

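The bar hangs level over the drawer and centred in the fingers: crop columns 180–600, fingers at 385. The tips sit high on the bar and well clear of the walls. I lower it now, and will grip 3 mm deeper next time.

Call:
carry_out([
  [0.16,0.18,0,0.007,-0.6],
  [0.16,0.18,1.5,0.007,-0.6],
  [0.16,0.18,3,0.007,-0.6],
  [0.16,0.18,3.8,0.007,-0.6],
  [0.16,0.18,4.2,0.007,-0.6],
  [0.16,0.18,4.2,0.007,-0.6],
])

```text
t: 8.55
position: [0.541, -0.0765, 0.0009]
ee_rot: [[0.997, 0.077, -0.002], [0.077, -0.997, 0.0], [-0.002, -0.0, -1.0]]
ft_force: [-0.7, -0.2, -0.2]
opening: 0.0287
finger_force: 35.0
```

Call:
carry_out([
  [0,0,0.1,0,-0.6],
  [0,0,0.1,0,-0.6],
  [0,0,0.1,0,-0.15],
  [0,0,0.1,0,-0.15],
  [0,0,0.1,0,-0.15],
  [0,0,-1,0,-0.15],
  [0,0,-5,0,-0.15],
  [0,0,-10,0,-0.15],
  [0,0,-10,0,-0.15],
])

```text
t: 9.45
position: [0.5471, -0.078, 0.1117]
ee_rot: [[0.997, 0.077, 0.017], [0.077, -0.997, -0.004], [0.016, 0.005, -1.0]]
ft_force: [-0.1, -0.5, -0.2]
opening: 0.0401
finger_force: 0.0
```

Run:
```python
from plan import *
go(at(BAR,'150',.1),at(BAR,'150',-.01))
```

```text
t 9.45 pos [ 0.5471 -0.078   0.1117] h 4.4 q [-0.24  0.1   1.5  -0.    1.53  1.25] open 0.0401 F [-0.1 -0.5 -0.2]
(0.598, 0.237, 0.1, 78.8) [  7.49 -31.02   1.12] yaw -1.298
(0.598, 0.237, -0.01, 78.8) [  7.31 -31.08  12.12] yaw -1.298
```

Call:
carry_out([
  [8.1,-30.8,0,-1.298,0],
  [8.1,-30.8,0,-1.298,0],
  [8.1,-30.8,0,-1.298,0],
  [8.1,-30.8,0,-1.298,0],
  [8.1,-30.8,0,-1.298,0],
  [8.1,-30.8,0,-1.298,0],
  [8.1,-30.8,0,-1.298,0],
  [8.1,-30.8,0,-1.298,0],
  [8.1,-30.8,0,-1.298,0],
  [8.1,-30.8,0,-1.298,0],
])

```text
t: 10.45
position: [0.5988, 0.2371, 0.1023]
ee_rot: [[0.194, 0.981, 0.001], [0.981, -0.194, 0.0], [0.0, 0.001, -1.0]]
ft_force: [-0.1, -0.2, -0.6]
opening: 0.0471
finger_force: 0.0
```

Run:
```python
from plan import *
from h import *
go(at(BAR,'150',.01),at(BAR,'150',-.01))
p,d=cams.read_camera("top");cv2.imwrite("pics/t3.png",cv2.resize(p[120:240,240:440,::-1],None,fx=4,fy=4))
```

```text
t 10.45 pos [0.5988 0.2371 0.1023] h 78.8 q [ 0.29  0.32  1.25 -0.    1.56  0.48] open 0.0471 F [-0.1 -0.2 -0.6]
(0.598, 0.237, 0.01, 78.8) [-0.03 -0.08  9.23] yaw 0.0
(0.598, 0.237, -0.01, 78.8) [-0.03 -0.08 11.23] yaw 0.0
```

View pics/t3.png

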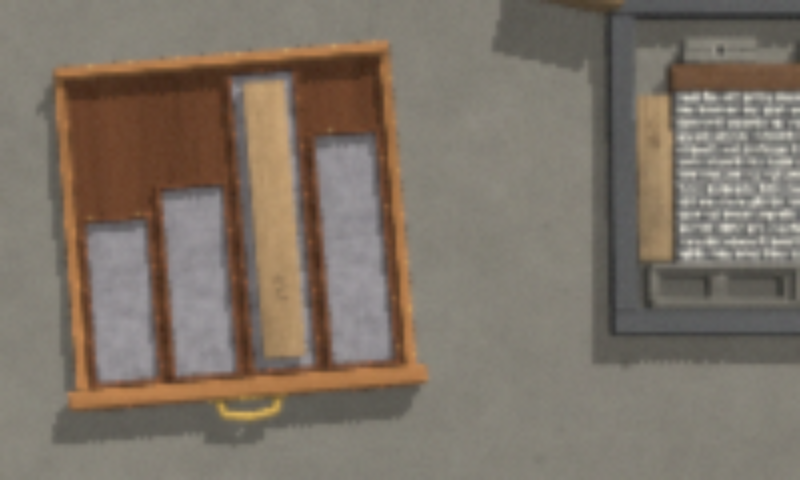

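The top view shows the 200 bar lying inside its bay, columns 243–305 and rows 80–358 in the crop. Next is the 150.

Call:
carry_out([
  [0,0,5,0,-0.1],
  [0,0,9,0,-0.1],
  [0,0,10.5,0,-0.1],
  [0,0,11.1,0,-0.1],
  [0,0,11.1,0,-0.1],
  [0,0,11.1,0,-0.5],
  [0,0,11.1,0,-0.9],
  [0,0,11.1,0,-0.9],
  [0,0,11.1,0,-0.9],
  [0,0,11.1,0,-0.9],
], newtons=35)

```text
t: 11.5
position: [0.5999, 0.237, -0.0073]
ee_rot: [[0.194, 0.981, 0.003], [0.981, -0.194, 0.001], [0.001, 0.003, -1.0]]
ft_force: [0.1, -0.6, 5.9]
opening: 0.0186
finger_force: 35.0
```

A force of 5.9 N up means the tips touch the table at 19 mm opening with TCP at about −7 mm, which is too deep for the bay walls. I'll regrip about 8 mm higher.

Call:
carry_out([
  [0,0,0,0,-0.1],
  [0,0,0,0,-0.1],
  [0,0,-0.6,0,-0.1],
  [0,0,-1.15,0,-0.1],
  [0,0,-1.15,0,-0.1],
  [0,0,-1.15,0,-0.4],
  [0,0,-1.15,0,-0.8],
  [0,0,-1.15,0,-0.8],
  [0,0,-1.15,0,-0.8],
])

```text
t: 12.4
position: [0.5985, 0.2366, 0.0021]
ee_rot: [[0.194, 0.981, -0.0], [0.981, -0.194, -0.0], [-0.0, -0.0, -1.0]]
ft_force: [0.5, -0.1, 0.3]
opening: 0.0138
finger_force: 0.0
```

Run:
```python
from plan import *
from h import *
go(at(BAR,'150',-.008))
p,d=cams.read_camera("side");cv2.imwrite("pics/s4.png",cv2.resize(p[200:320,120:240,::-1],None,fx=5,fy=5,interpolation=cv2.INTER_CUBIC))
```

```text
t 12.4 pos [0.5985 0.2366 0.0021] h 78.8 q [ 0.29  0.39  1.37 -0.    1.38  0.48] open 0.0138 F [ 0.5 -0.1  0.3]
(0.598, 0.237, -0.008, 78.8) [ 0.03 -0.05  1.01] yaw -0.0
```

View pics/s4.png

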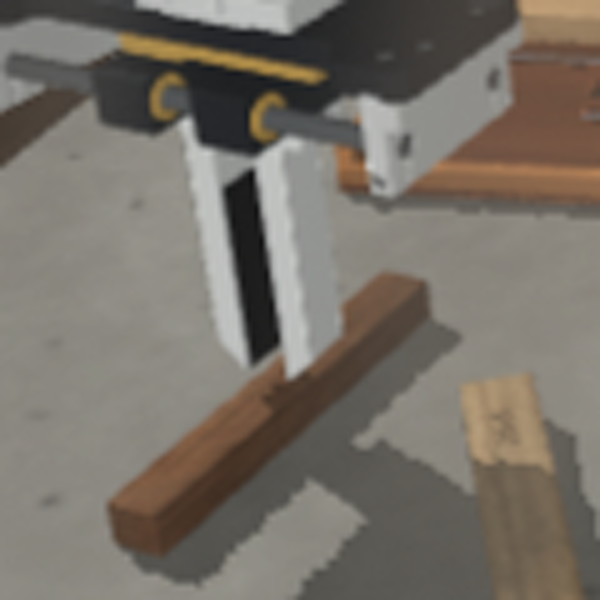

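The jaws run on straight rails, and their tips are just above the bar top at crop (290,375) with TCP at +2 mm. So the tips sit roughly 15 mm above the TCP, and the earlier height of −8 mm was right. I open, go back to −8 mm and grip.

Call:
carry_out([
  [0,0,0,0,-0.1],
  [0,0,0,0,-0.1],
  [0,0,0,0,-0.1],
  [0,0,0.5,0,-0.1],
  [0,0,1.0,0,-0.1],
  [0,0,1.0,0,-0.1],
  [0,0,1.0,0,-0.4],
  [0,0,1.0,0,-0.8],
  [0,0,1.0,0,-0.8],
  [0,0,1.0,0,-0.8],
])

```text
t: 13.45
position: [0.5989, 0.2366, -0.0074]
ee_rot: [[0.194, 0.981, 0.001], [0.981, -0.194, 0.0], [0.0, 0.001, -1.0]]
ft_force: [-0.0, -0.7, 0.2]
opening: 0.0184
finger_force: 35.0
```

Call:
carry_out([
  [0,0,0,0,-0.8],
  [0,0,-1,0,-0.8],
  [0,0,-4,0,-0.8],
  [0,0,-8,0,-0.8],
  [0,0,-11,0,-0.8],
  [0,0,-11,0,-0.8],
  [0,0,-11,0,-0.8],
])

```text
t: 14.15
position: [0.5991, 0.2368, 0.1034]
ee_rot: [[0.194, 0.981, 0.002], [0.981, -0.194, 0.0], [0.001, 0.002, -1.0]]
ft_force: [0.0, -0.7, -1.3]
opening: 0.0182
finger_force: 35.0
```

Run:
```python
from plan import *
from h import *
go(at(BAY,'150',.1),at(BAY,'150',-.008))
```

```text
t 14.15 pos [0.5991 0.2368 0.1034] h 78.8 q [ 0.29  0.32  1.25 -0.    1.57  0.48] open 0.0182 F [ 0.  -0.7 -1.3]
(0.5205, -0.1357, 0.1, 4.5) [-38.06  -0.46   0.31] yaw 1.297
(0.5205, -0.1357, -0.008, 4.5) [-38.07  -0.48  11.11] yaw 1.297
```

Call:
carry_out([
  [-38.05,-0.46,0,1.297,-0.8],
  [-38.05,-0.46,0,1.297,-0.8],
  [-38.05,-0.46,0,1.297,-0.8],
  [-38.05,-0.46,0,1.297,-0.8],
  [-38.05,-0.46,0,1.297,-0.8],
  [-38.05,-0.46,0,1.297,-0.8],
  [-38.05,-0.46,0,1.297,-0.8],
  [-38.05,-0.46,0,1.297,-0.8],
  [-38.05,-0.46,0,1.297,-0.8],
  [-38.05,-0.46,0,1.297,-0.8],
])

```text
t: 15.15
position: [0.5183, -0.1363, 0.0997]
ee_rot: [[0.997, 0.076, -0.005], [0.076, -0.997, 0.002], [-0.004, -0.002, -1.0]]
ft_force: [-0.0, -0.0, -0.5]
opening: 0.0188
finger_force: 35.0
```

Call:
carry_out([
  [0,0,0,0,-0.8],
  [0,0,0,0,-0.8],
  [0,0,3,0,-0.8],
  [0,0,6,0,-0.8],
  [0,0,6,0,-0.8],
])

```text
t: 15.65
position: [0.5165, -0.1334, 0.0374]
ee_rot: [[0.997, 0.08, -0.01], [0.08, -0.997, 0.004], [-0.009, -0.004, -1.0]]
ft_force: [0.4, 0.4, -1.9]
opening: 0.0185
finger_force: 35.0
```

Run:
```python
from plan import *
from h import *
go(at(BAY,'150',.0))
p,d=cams.read_camera("side");cv2.imwrite("pics/s5.png",cv2.resize(p[150:250,180:330,::-1],None,fx=5,fy=5,interpolation=cv2.INTER_CUBIC))
```

```text
t 15.65 pos [ 0.5165 -0.1334  0.0374] h 4.6 q [-0.36  0.13  1.61 -0.    1.4   1.13] open 0.0185 F [ 0.4  0.4 -1.9]
(0.5205, -0.1357, 0.0, 4.5) [0.42 0.27 3.74] yaw 0.002
```

View pics/s5.png

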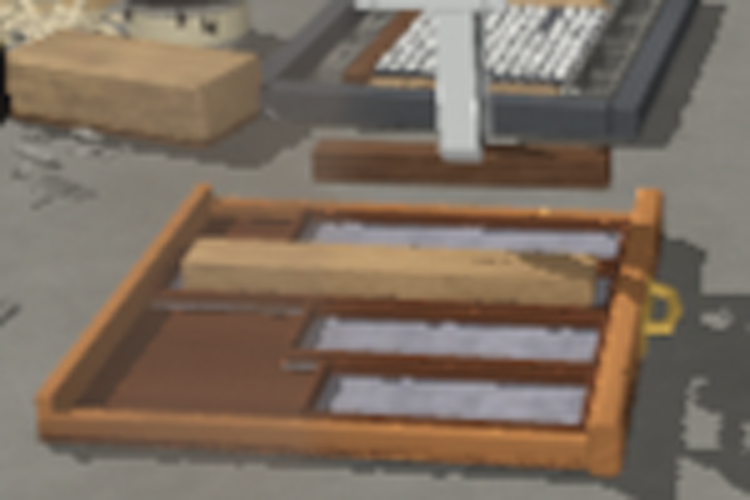

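The 150 bar hangs level (crop columns 312–608, finger at 460) and the 200 lies flat in its bay. I settle, then lower.

Call:
carry_out([
  [0.1,0.1,0,0,-0.8],
  [0.1,0.1,0,0,-0.8],
  [0.1,0.1,1.5,0,-0.8],
  [0.1,0.1,1.5,0,-0.8],
  [0.1,0.1,1.5,0,-0.8],
])

```text
t: 16.2
position: [0.5217, -0.1368, 0.0284]
ee_rot: [[0.997, 0.078, 0.001], [0.078, -0.997, -0.001], [0.001, 0.001, -1.0]]
ft_force: [-0.2, 0.3, -0.1]
opening: 0.0184
finger_force: 35.0
```

Run:
```python
from plan import *
go(at(BAY,'150',.0))
```

```text
t 16.2 pos [ 0.5217 -0.1368  0.0284] h 4.5 q [-0.36  0.15  1.62 -0.    1.37  1.13] open 0.0184 F [-0.2  0.3 -0.1]
(0.5205, -0.1357, 0.0, 4.5) [-0.12 -0.12  2.84] yaw -0.0
```

Call:
carry_out([
  [-0.1,-0.1,1.5,0,-0.8],
  [-0.1,-0.1,2.4,0,-0.8],
  [-0.1,-0.1,2.8,0,-0.8],
  [-0.1,-0.1,2.8,0,-0.8],
  [-0.1,-0.1,2.8,0,-0.3],
  [-0.1,-0.1,2.8,0,-0.3],
  [-0.1,-0.1,2.8,0,-0.3],
])

```text
t: 16.9
position: [0.5203, -0.1357, -0.0006]
ee_rot: [[0.997, 0.078, 0.0], [0.078, -0.997, -0.0], [0.0, 0.0, -1.0]]
ft_force: [-0.8, 0.1, -0.5]
opening: 0.0324
finger_force: 0.0
```

Call:
carry_out([
  [0,0,-1,0,-0.3],
  [0,0,-4,0,-0.3],
  [0,0,-8,0,-0.1],
  [0,0,-10,0,-0.1],
  [0,0,-10,0,-0.1],
  [0,0,-10,0,-0.1],
])

```text
t: 17.5
position: [0.5202, -0.1357, 0.0995]
ee_rot: [[0.997, 0.078, 0.001], [0.078, -0.997, -0.0], [0.0, 0.0, -1.0]]
ft_force: [0.1, 0.3, -0.7]
opening: 0.0422
finger_force: 0.0
```

Run:
```python
from plan import *
go(at(BAR,'120',.1))
```

```text
t 17.5 pos [ 0.5202 -0.1357  0.0995] h 4.5 q [-0.36  0.09  1.53 -0.    1.52  1.13] open 0.0422 F [ 0.1  0.3 -0.7]
(0.496, 0.2755, 0.1, 117.6) [  0.8  -41.18  -0.07] yaw -1.974
```

Call:
carry_out([
  [0.8,-41.2,0,-1.974,-0.1],
  [0.8,-41.2,0,-1.974,-0.1],
  [0.8,-41.2,0,-1.974,-0.1],
  [0.8,-41.2,0,-1.974,-0.1],
  [0.8,-41.2,0,-1.974,-0.1],
  [0.8,-41.2,0,-1.974,-0.1],
  [0.8,-41.2,0,-1.974,-0.1],
  [0.8,-41.2,0,-1.974,-0.1],
  [0.8,-41.2,0,-1.974,-0.1],
  [0.8,-41.2,0,-1.974,-0.1],
])

```text
t: 18.5
position: [0.4937, 0.2778, 0.0962]
ee_rot: [[-0.018, 1.0, -0.005], [1.0, 0.018, -0.002], [-0.002, -0.005, -1.0]]
ft_force: [0.0, -0.5, 0.3]
opening: 0.0423
finger_force: 0.0
```

Run:
```python
from plan import *
go(at(BAR,'120',.1))
```

```text
t 18.5 pos [0.4937 0.2778 0.0962] h 91.0 q [0.41 0.16 1.46 0.   1.52 0.39] open 0.0423 F [ 0.  -0.5  0.3]
(0.496, 0.2755, 0.1, 117.6) [-0.23  0.22 -0.39] yaw -0.464
```

Call:
carry_out([
  [0,0,0,-0.464,-0.1],
  [0,0,0,-0.464,-0.1],
  [0,0,0,-0.464,-0.1],
  [0,0,0,-0.464,-0.1],
  [0,0,4,-0.464,-0.1],
  [0,0,6,-0.464,-0.1],
  [0,0,6,-0.464,-0.1],
  [0,0,6,-0.464,-0.1],
])

```text
t: 19.3
position: [0.4954, 0.2753, 0.0385]
ee_rot: [[-0.453, 0.892, -0.002], [0.892, 0.453, -0.001], [0.0, -0.002, -1.0]]
ft_force: [0.9, 0.1, 0.2]
opening: 0.0425
finger_force: 0.0
```

Run:
```python
from plan import *
go(at(BAR,'120',-.008))
```

```text
t 19.3 pos [0.4954 0.2753 0.0385] h 116.9 q [ 0.41  0.2   1.54 -0.    1.41 -0.06] open 0.0425 F [0.9 0.1 0.2]
(0.496, 0.2755, -0.008, 117.6) [-0.02  0.08  4.65] yaw -0.012
```

Call:
carry_out([
  [0,0,2,0,-0.1],
  [0,0,4,0,-0.1],
  [0,0,4.65,0,-0.1],
  [0,0,4.65,0,-0.1],
  [0,0,4.65,0,-0.4],
  [0,0,4.65,0,-0.7],
  [0,0,4.65,0,-0.7],
  [0,0,4.65,0,-0.7],
])

```text
t: 20.1
position: [0.4952, 0.2751, -0.0048]
ee_rot: [[-0.454, 0.891, -0.002], [0.891, 0.454, -0.001], [-0.0, -0.002, -1.0]]
ft_force: [-6.3, -3.5, 11.6]
opening: 0.0155
finger_force: 12.3
```

Call:
carry_out([
  [0,0,0,0,-0.7],
  [0,0,-1,0,-0.7],
  [0,0,-4,0,-0.7],
  [0,0,-8,0,-0.7],
  [0,0,-11,0,-0.7],
  [0,0,-11,0,-0.7],
  [0,0,-11,0,-0.7],
])

```text
t: 20.8
position: [0.4967, 0.276, 0.104]
ee_rot: [[-0.454, 0.891, 0.003], [0.891, 0.454, 0.001], [-0.0, 0.003, -1.0]]
ft_force: [-0.1, 0.5, 0.1]
opening: 0.0141
finger_force: 0.0
```

Run:
```python
from plan import *
go(at(BAY,'120',.1))
```

```text
t 20.8 pos [0.4967 0.276  0.104 ] h 117.0 q [ 0.41  0.15  1.46 -0.    1.53 -0.06] open 0.0141 F [-0.1  0.5  0.1]
(0.496, -0.023, 0.1, 4.5) [-26.61 -13.64   0.37] yaw 1.964
```

The grip on the 120 slipped: the TCP was at −4.8 mm, too shallow. I'll take the 100 now at about −10.5 mm and re-measure the 120 with the arm out of its way.

Run:
```python
from plan import *
go(at(BAR,'100',.1))
```

```text
t 20.8 pos [0.4967 0.276  0.104 ] h 117.0 q [ 0.41  0.15  1.46 -0.    1.53 -0.06] open 0.0141 F [-0.1  0.5  0.1]
(0.3956, 0.2467, 0.1, 95.5) [  1.98 -10.34   0.37] yaw 0.375
```

Call:
carry_out([
  [2,-10.35,0.3,0.375,0],
  [2,-10.35,0.3,0.375,0],
  [2,-10.35,0.3,0.375,0],
  [2,-10.35,0.3,0.375,0],
  [2,-10.35,4,0.375,-0.05],
  [2,-10.35,6.3,0.375,-0.05],
  [2,-10.35,6.3,0.375,-0.05],
  [2,-10.35,6.3,0.375,-0.05],
  [2,-10.35,6.3,0.375,-0.05],
])

```text
t: 21.7
position: [0.3962, 0.2471, 0.0412]
ee_rot: [[-0.096, 0.995, 0.002], [0.995, 0.096, 0.001], [0.001, 0.002, -1.0]]
ft_force: [0.5, 0.0, 0.2]
opening: 0.0447
finger_force: 0.0
```

Run:
```python
from plan import *
from h import *
p,d=cams.read_camera("side");hsv=cv2.cvtColor(p,cv2.COLOR_RGB2HSV)
cv2.imwrite("pics/s6.png",cv2.resize(p[240:350,160:320,::-1],None,fx=5,fy=5,interpolation=cv2.INTER_CUBIC))
go(at(BAR,'100',-.0105))
```

```text
t 21.75 pos [0.3962 0.2471 0.0414] h 95.5 q [ 0.44 -0.03  1.77 -0.    1.39  0.34] open 0.0449 F [-0.  -0.2 -1. ]
(0.3956, 0.2467, -0.0105, 95.5) [-0.04 -0.08  5.19] yaw 0.001
```

View pics/s6.png

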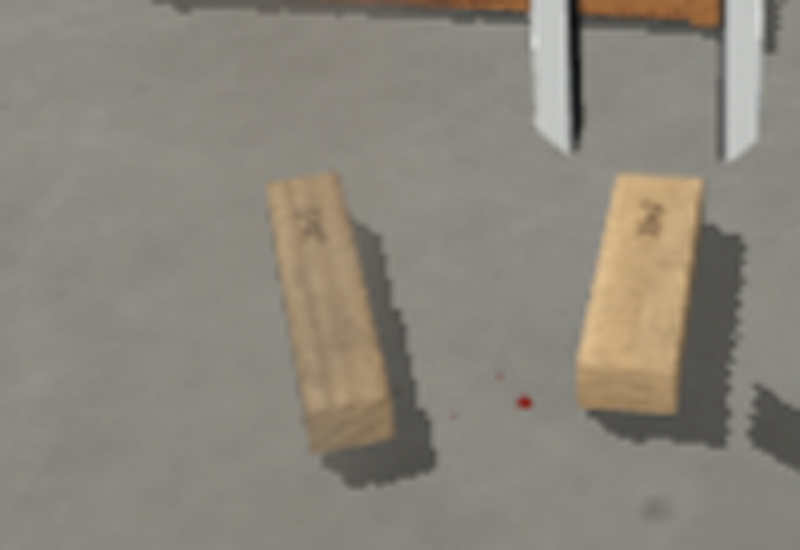

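The 120 bar lies flat, little moved (crop (330,310)), and the open fingers straddle the 100 bar at (640,290). I descend.

Call:
carry_out([
  [0,0,2,0,-0.1],
  [0,0,4,0,-0.1],
  [0,0,5.2,0,-0.1],
  [0,0,5.2,0,-0.1],
  [0,0,5.2,0,-0.1],
  [0,0,5.2,0,-0.4],
  [0,0,5.2,0,-0.6],
  [0,0,5.2,0,-0.6],
  [0,0,5.2,0,-0.6],
  [0,0,5.2,0,-0.6],
])

```text
t: 22.75
position: [0.3958, 0.2469, -0.0109]
ee_rot: [[-0.096, 0.995, 0.003], [0.995, 0.096, 0.001], [0.001, 0.003, -1.0]]
ft_force: [0.0, -0.5, 6.2]
opening: 0.0294
finger_force: 35.0
```

Call:
carry_out([
  [0,0,-1,0,-0.6],
  [0,0,-4,0,-0.6],
  [0,0,-8,0,-0.6],
  [0,0,-11,0,-0.6],
  [0,0,-11,0,-0.6],
  [0,0,-11,0,-0.6],
])

```text
t: 23.35
position: [0.3945, 0.2464, 0.0978]
ee_rot: [[-0.096, 0.995, 0.0], [0.995, 0.096, -0.0], [-0.0, 0.0, -1.0]]
ft_force: [-0.0, -0.3, -0.6]
opening: 0.0296
finger_force: 35.0
```

Run:
```python
from plan import *
go(at(BAY,'100',.1))
```

```text
t 23.35 pos [0.3945 0.2464 0.0978] h 95.5 q [ 0.44 -0.07  1.7  -0.    1.51  0.34] open 0.0296 F [-0.  -0.3 -0.6]
(0.4817, 0.0333, 0.1, 4.5) [-22.05   6.63  -0.22] yaw 1.589
```

Call:
carry_out([
  [-22.1,6.6,0,1.589,-0.6],
  [-22.1,6.6,0,1.589,-0.6],
  [-22.1,6.6,0,1.589,-0.6],
  [-22.1,6.6,0,1.589,-0.6],
  [-22.1,6.6,0,1.589,-0.6],
  [-22.1,6.6,0,1.589,-0.6],
  [-22.1,6.6,0,1.589,-0.6],
  [-22.1,6.6,0,1.589,-0.6],
  [-22.1,6.6,0,1.589,-0.6],
  [-22.1,6.6,0,1.589,-0.6],
])

```text
t: 24.35
position: [0.4795, 0.0329, 0.0948]
ee_rot: [[0.987, 0.16, -0.006], [0.16, -0.987, 0.0], [-0.006, -0.001, -1.0]]
ft_force: [0.3, 0.2, 0.3]
opening: 0.0295
finger_force: 35.0
```

Run:
```python
from plan import *
go(at(BAY,'100',.03))
```

```text
t 24.35 pos [0.4795 0.0329 0.0948] h 9.2 q [-0.05 -0.03  1.67 -0.    1.51  1.36] open 0.0295 F [0.3 0.2 0.3]
(0.4817, 0.0333, 0.03, 4.5) [ 0.26 -0.    6.47] yaw 0.082
```

Call:
carry_out([
  [0.1,0,0,0.082,-0.6],
  [0.1,0,0,0.082,-0.6],
  [0.1,0,3,0.082,-0.6],
  [0.1,0,6.5,0.082,-0.6],
  [0.1,0,6.5,0.082,-0.6],
  [0.1,0,6.5,0.082,-0.6],
  [0.1,0,6.5,0.082,-0.6],
])

```text
t: 25.05
position: [0.4837, 0.033, 0.0342]
ee_rot: [[0.996, 0.086, 0.002], [0.086, -0.996, -0.0], [0.002, 0.0, -1.0]]
ft_force: [-0.5, 0.7, -0.1]
opening: 0.0292
finger_force: 35.0
```

Run:
```python
from plan import *
from h import *
go(at(BAY,'100',-.003))
p,d=cams.read_camera("side");cv2.imwrite("pics/s7.png",cv2.resize(p[170:250,200:320,::-1],None,fx=6,fy=6,interpolation=cv2.INTER_CUBIC))
```

```text
t 25.05 pos [0.4837 0.033  0.0342] h 4.9 q [-0.05  0.02  1.74 -0.    1.38  1.44] open 0.0292 F [-0.5  0.7 -0.1]
(0.4817, 0.0333, -0.003, 4.5) [-0.2  -0.05  3.72] yaw 0.007
```

View pics/s7.png

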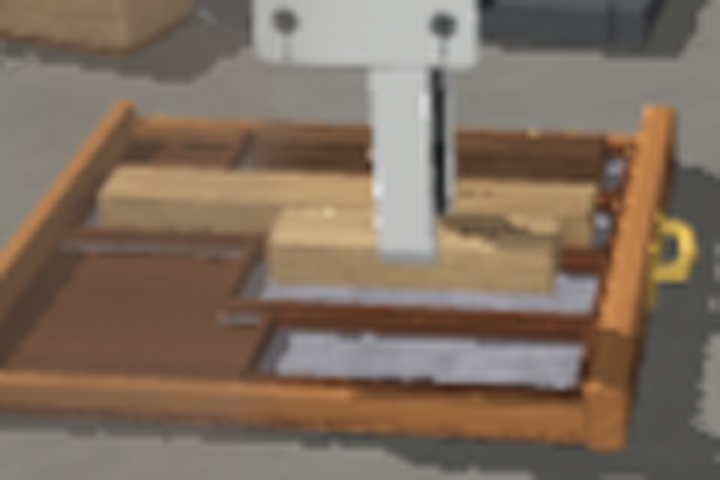

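The 100 bar hangs over its bay. The tip (crop row 263) overlaps the top 5 mm of the bar, whose face spans rows 250–292, so the fingers clear the walls. I lower and release.

Call:
carry_out([
  [-0.15,-0.05,1.5,0.007,-0.6],
  [-0.15,-0.05,2.5,0.007,-0.6],
  [-0.15,-0.05,3.2,0.007,-0.6],
  [-0.15,-0.05,3.65,0.007,-0.6],
  [-0.15,-0.05,3.65,0.007,-0.6],
  [-0.15,-0.05,3.65,0.007,-0.6],
])

```text
t: 25.7
position: [0.4815, 0.0334, -0.003]
ee_rot: [[0.997, 0.078, 0.001], [0.078, -0.997, 0.0], [0.001, 0.0, -1.0]]
ft_force: [-1.1, 0.1, 2.0]
opening: 0.0296
finger_force: 35.0
```

Light floor contact (2 N) at the expected height. I release, rise, and step clear so the top camera can re-measure the 120.

Call:
carry_out([
  [0,0,0,0,-0.15],
  [0,0,0,0,-0.15],
  [0,0,0,0,-0.15],
  [0,0,-1,0,-0.15],
  [0,0,-5,0,-0.15],
  [0,0,-10,0,-0.1],
  [0,0,-10,0,-0.1],
  [0,0,-10,0,-0.1],
])

```text
t: 26.5
position: [0.4825, 0.0333, 0.0987]
ee_rot: [[0.997, 0.078, 0.005], [0.078, -0.997, -0.0], [0.005, 0.001, -1.0]]
ft_force: [-0.9, -0.0, -0.4]
opening: 0.0425
finger_force: 0.0
```

Run:
```python
from plan import *
from h import *
p,d=cams.read_camera("top");hsv=cv2.cvtColor(p,cv2.COLOR_RGB2HSV)
wood=((hsv[...,1]>70)&(hsv[...,0]<25)).astype(np.uint8)*255
x=rect(wood,(160,172,212,206),.016);print(x[:4])
h=float(x[1])%180
go((*x[0],.1,h),(*x[0],-.013,h))
```

```text
(array([0.4939, 0.2745]), np.float64(-62.8), array([120.,  27.]), array([494., 274., 120.,  26.]))
t 26.55 pos [0.4811 0.0334 0.0967] h 4.5 q [-0.05 -0.03  1.66 -0.    1.51  1.44] open 0.0422 F [-0.7  0.2 -0.2]
(np.float64(0.4939), np.float64(0.2745), 0.1, 117.2) [  3.16 -23.94  -0.33] yaw -1.967
(np.float64(0.4939), np.float64(0.2745), -0.013, 117.2) [  3.15 -23.94  10.97] yaw -1.967
```

Call:
carry_out([
  [3.15,-23.95,-0.3,-1.967,-0.1],
  [3.15,-23.95,-0.3,-1.967,-0.1],
  [3.15,-23.95,-0.3,-1.967,-0.1],
  [3.15,-23.95,-0.3,-1.967,-0.1],
  [3.15,-23.95,-0.3,-1.967,-0.1],
  [3.15,-23.95,-0.3,-1.967,-0.1],
  [3.15,-23.95,-0.3,-1.967,-0.1],
  [3.15,-23.95,-0.3,-1.967,-0.1],
  [3.15,-23.95,-0.3,-1.967,-0.1],
  [3.15,-23.95,-0.3,-1.967,-0.1],
])

```text
t: 27.55
position: [0.4923, 0.2741, 0.0966]
ee_rot: [[-0.014, 1.0, -0.005], [1.0, 0.014, -0.002], [-0.002, -0.005, -1.0]]
ft_force: [0.3, 0.3, -0.4]
opening: 0.0423
finger_force: 0.0
```

```bash
sed -i 's/"120":(.496,.2755,117.6)/"120":(.4939,.2745,117.2)/' plan.py
python3 - <<'E'
from plan import *
go(at(BAR,'120',.03))
E
```

```text
t 27.55 pos [0.4923 0.2741 0.0966] h 90.8 q [ 0.41  0.15  1.47 -0.    1.52  0.39] open 0.0423 F [ 0.3  0.3 -0.4]
(0.4939, 0.2745, 0.03, 117.2) [0.05 0.2  6.66] yaw -0.461
```

Call:
carry_out([
  [0,0.05,0,-0.461,-0.1],
  [0,0.05,0,-0.461,-0.1],
  [0,0.05,0,-0.461,-0.1],
  [0,0.05,0,-0.461,-0.1],
  [0,0.05,4,-0.461,-0.1],
  [0,0.05,6.6,-0.461,-0.1],
  [0,0.05,6.6,-0.461,-0.1],
  [0,0.05,6.6,-0.461,-0.1],
  [0,0.05,6.6,-0.461,-0.1],
])

```text
t: 28.45
position: [0.4954, 0.2751, 0.0349]
ee_rot: [[-0.45, 0.893, 0.002], [0.893, 0.45, 0.001], [-0.0, 0.003, -1.0]]
ft_force: [-0.5, -0.7, 0.9]
opening: 0.0422
finger_force: 0.0
```

Run:
```python
from plan import *
go(at(BAR,'120',-.012))
```

```text
t 28.45 pos [0.4954 0.2751 0.0349] h 116.8 q [ 0.41  0.2   1.55 -0.    1.4  -0.06] open 0.0422 F [-0.5 -0.7  0.9]
(0.4939, 0.2745, -0.012, 117.2) [ 0.02 -0.17  4.69] yaw -0.007
```

Call:
carry_out([
  [0,-0.1,2,-0.007,-0.1],
  [0,-0.1,3.5,-0.007,-0.1],
  [0,-0.1,4.6,-0.007,-0.1],
  [0,-0.1,4.6,-0.007,-0.1],
  [0,-0.1,4.6,-0.007,-0.1],
  [0,-0.1,4.6,-0.007,-0.1],
])

```text
t: 29.05
position: [0.4941, 0.2745, -0.0118]
ee_rot: [[-0.458, 0.889, 0.002], [0.889, 0.458, 0.001], [-0.0, 0.002, -1.0]]
ft_force: [-0.1, 0.2, -0.2]
opening: 0.0425
finger_force: 0.0
```

Call:
carry_out([
  [0,0,0,0,-0.4],
  [0,0,0,0,-0.65],
  [0,0,0,0,-0.7],
  [0,0,0,0,-0.7],
  [0,0,-1,0,-0.7],
  [0,0,-4,0,-0.7],
  [0,0,-8,0,-0.7],
  [0,0,-11,0,-0.7],
  [0,0,-11,0,-0.7],
  [0,0,-11,0,-0.7],
])

```text
t: 30.05
position: [0.4936, 0.2742, 0.098]
ee_rot: [[-0.458, 0.889, 0.001], [0.889, 0.458, 0.0], [-0.0, 0.001, -1.0]]
ft_force: [-0.4, 1.2, -1.3]
opening: 0.0246
finger_force: 35.0
```

Run:
```python
from plan import *
go(at(BAY,'120',.1))
```

```text
t 30.05 pos [0.4936 0.2742 0.098 ] h 117.2 q [ 0.41  0.15  1.47 -0.    1.52 -0.07] open 0.0246 F [-0.4  1.2 -1.3]
(0.496, -0.023, 0.1, 4.5) [-26.54 -13.39  -0.21] yaw 1.968
```

Held (24.6 mm, 35 N). I carry it over bay_120.

Call:
carry_out([
  [-26.5,-13.4,-0.2,1.968,-0.7],
  [-26.5,-13.4,-0.2,1.968,-0.7],
  [-26.5,-13.4,-0.2,1.968,-0.7],
  [-26.5,-13.4,-0.2,1.968,-0.7],
  [-26.5,-13.4,-0.2,1.968,-0.7],
  [-26.5,-13.4,-0.2,1.968,-0.7],
  [-26.5,-13.4,-0.2,1.968,-0.7],
  [-26.5,-13.4,-0.2,1.968,-0.7],
  [-26.5,-13.4,-0.2,1.968,-0.7],
  [-26.5,-13.4,-0.2,1.968,-0.7],
])

```text
t: 31.05
position: [0.4936, -0.0229, 0.0965]
ee_rot: [[0.858, 0.513, -0.005], [0.513, -0.858, 0.001], [-0.004, -0.004, -1.0]]
ft_force: [0.4, 0.3, -0.7]
opening: 0.0243
finger_force: 35.0
```

Run:
```python
from plan import *
go(at(BAY,'120',.035))
```

```text
t 31.05 pos [ 0.4936 -0.0229  0.0965] h 30.9 q [-0.16  0.    1.63 -0.    1.51  0.87] open 0.0243 F [ 0.4  0.3 -0.7]
(0.496, -0.023, 0.035, 4.5) [0.23 0.16 6.15] yaw 0.461
```

Call:
carry_out([
  [0.05,0.05,0,0.461,-0.7],
  [0.05,0.05,0,0.461,-0.7],
  [0.05,0.05,0,0.461,-0.7],
  [0.05,0.05,0,0.461,-0.7],
  [0.05,0.05,3,0.461,-0.7],
  [0.05,0.05,6,0.461,-0.7],
  [0.05,0.05,6,0.461,-0.7],
  [0.05,0.05,6,0.461,-0.7],
  [0.05,0.05,6,0.461,-0.7],
])

```text
t: 31.95
position: [0.4971, -0.0231, 0.0406]
ee_rot: [[0.996, 0.086, 0.002], [0.086, -0.996, -0.0], [0.002, 0.001, -1.0]]
ft_force: [-0.2, -0.1, -0.2]
opening: 0.0242
finger_force: 35.0
```

Run:
```python
from plan import *
go(at(BAY,'120',-.0035))
```

```text
t 31.95 pos [ 0.4971 -0.0231  0.0406] h 4.9 q [-0.16  0.04  1.71 -0.    1.39  1.32] open 0.0242 F [-0.2 -0.1 -0.2]
(0.496, -0.023, -0.0035, 4.5) [-0.12 -0.02  4.41] yaw 0.007
```

Call:
carry_out([
  [-0.1,0,1.5,0.007,-0.7],
  [-0.1,0,3,0.007,-0.7],
  [-0.1,0,3.9,0.007,-0.7],
  [-0.1,0,4.3,0.007,-0.7],
  [-0.1,0,4.3,0.007,-0.7],
  [-0.1,0,4.3,0.007,-0.7],
])

```text
t: 32.55
position: [0.496, -0.0232, -0.0027]
ee_rot: [[0.997, 0.078, 0.002], [0.078, -0.997, -0.0], [0.002, 0.0, -1.0]]
ft_force: [-0.5, 0.0, -0.4]
opening: 0.0241
finger_force: 35.0
```

Call:
carry_out([
  [0,0,0.05,0,-0.7],
  [0,0,0.05,0,-0.25],
  [0,0,0.05,0,-0.25],
  [0,0,0.05,0,-0.25],
  [0,0,-1,0,-0.25],
  [0,0,-5,0,-0.25],
  [0,0,-10,0,-0.1],
  [0,0,-12,0,-0.1],
  [0,0,-12,0,-0.1],
  [0,0,-12,0,-0.1],
])

```text
t: 33.55
position: [0.4952, -0.023, 0.1165]
ee_rot: [[0.997, 0.078, 0.001], [0.078, -0.997, -0.0], [0.001, 0.0, -1.0]]
ft_force: [1.1, 0.3, -0.3]
opening: 0.0421
finger_force: 0.0
```

Call:
carry_out([
  [0,-28,0,0,-0.1],
  [0,-28,0,0,-0.1],
  [0,-28,0,0,-0.1],
  [0,-28,0,0,-0.1],
  [0,-28,0,0,-0.1],
  [0,-28,0,0,-0.1],
  [0,-28,0,0,-0.1],
  [0,-28,0,0,-0.1],
])

```text
t: 34.35
position: [0.4719, 0.2557, 0.1139]
ee_rot: [[0.997, 0.079, -0.004], [0.079, -0.997, -0.003], [-0.004, 0.002, -1.0]]
ft_force: [-0.0, -0.6, -0.2]
opening: 0.0423
finger_force: 0.0
```

Run:
```python
from plan import *
from h import *
go()
p,d=cams.read_camera("top");cv2.imwrite("pics/t9.png",cv2.resize(p[110:280,240:500,::-1],None,fx=3,fy=3))
p,d=cams.read_camera("side");cv2.imwrite("pics/s9.png",cv2.resize(p[130:250,180:380,::-1],None,fx=4,fy=4))
```

```text
t 34.35 pos [0.4719 0.2557 0.1139] h 4.6 q [ 0.39  0.09  1.51 -0.    1.55  1.88] open 0.0423 F [-0.  -0.6 -0.2]
```

View pics/t9.png

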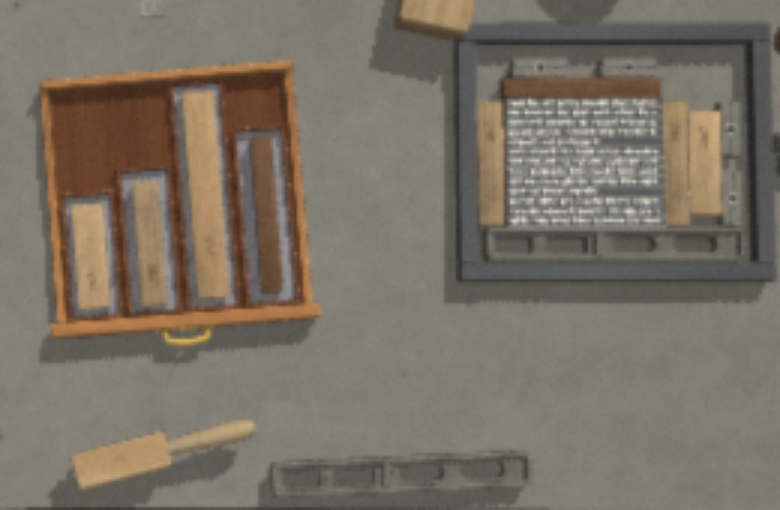

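View pics/s9.png

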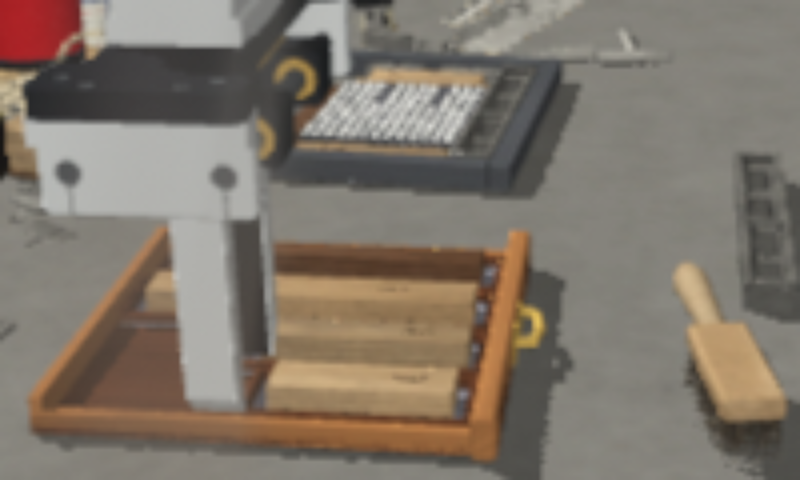

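All four bars lie flat with lining visible around each, centred in the top crop at (92,255), (150,240), (203,195) and (265,215). The iron at (400,472) and the forme at (490,165) are undisturbed, and the gripper is clear.

```bash
python3 -c "
from cell import ticket
print(ticket.close_job())"
```

```text
the job is handed in; nothing more can be done
None
```

The job is handed in: all four wooden bars lie flat in the bays of their own length, and the iron piece and the wood in the chase were left where they were, at about 34 s of the 102 s allowed.

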